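Square a carved panel against the fence

ROBOT

A 6-joint arm with a two-finger parallel gripper is mounted at the origin on the work surface. World frame = base frame: x ahead of the robot, y to its left, z up, the work surface at z = 0. Lengths are in m, angles in rad, forces in N, time in s.
With the tool pointing down it reaches from about 0.35 to 0.975 m from the base axis. Payload 7.1 kg.
Tool frame: the origin (TCP) lies at the very end of the fingers, on their centre line; the grasp point (between the pads) lies 19 mm behind it; z points along the fingers, y is the line along which they close (so a half turn about z gives the same grasp; the last joint's range is limited). The gripper opens to 88 mm and grips with 3 to 60 N. Pads are 20 mm wide; open, the fingers measure 115 mm over their backs; the gripper's body (75 mm by 178 mm) begins 61 mm behind the grasp point.
Start: joints at [1.248, 0.423, 1.63, -0, 1.089, -0.019], TCP at [0.187, 0.596, 0.223] pointing down, gripper open.
Joint ranges: [-3, 3], [-0.9, 2.11], [0.09, 2.58], [-1.31, 4.45], [0.11, 2.69], [-2.54, 2.54]. Speed limits (rad/s): [2.39, 2.39, 3.01, 3.14, 3.14, 3.14].

INTERFACE

Orientations are given as a unit quaternion [w, x, y, z].
In Python, from workcell import bot gives the robot as it stands.
- The arm moves only by the tool drive_tool, never from a script. Its argument "commands" is a list of rows, each a list of 4 numbers: the shift along the tool's x, y, z scaled (see below), then the turn about the tool's z scaled (see below). A call has 1 to 10 rows; each row is the pose to reach, as a shift and turn from the pose commanded when the call began, along the tool's axes at that moment; what a row does not reach only later rows make up. The controller multiplies each number of a shift by 80 mm and each number of a turn by pi/2 rad. A row lasts 1/12 s, in which the tool goes at most 41.7 mm and 7.16 degrees, less where a joint would pass 70% of its speed; a pose out of reach is approached as far as the arm can. A call with a number of a shift or a turn outside -1 to 1 is refused whole. A call with a gripper value outside its range is refused whole. "jaw" is the finger opening in mm, from 0 to 87.8, set as the call begins (left out, the last holds). The fingers move at their own pace and stop on an object; "force" is the grip in N (left out, the last holds). Time passes only in rows, so rows that repeat a pose let the fingers close. It gives the time, the measured TCP pose, the force, the opening and the grip force at its end, in the units of the state.
- bot.get_state(): the state, without advancing time (a new reading comes with each control period).
- bot.grab_frame(name): name is "scene" or "top" or "wrist"; returns a dict with "color" (384x512x3 uint8, red, green, blue), "range_z" (384x512 float32, m along the optical axis (not along the pixel's ray), 0 where there is no reading), "camera_matrix" (3x3 intrinsics, pixels), "k1" (the pictures are not rectified: a ray, as slopes to the right and down, at radius r is drawn at 1 + k1 r^2 times it, then the intrinsics apply), "R" (3x3) and "t" (3): a world point X has camera coordinates R X + t; the wrist camera has in their place "hand_eye" (4x4, takes a point from camera to tool coordinates, whose origin is the TCP and whose axes are the flange's). Camera axes: x right, y down, z forward; pixel columns grow to the right and rows downward; lengths in m; the calibration is good to about 2 mm. A picture is of the moment at which its call begins: read the wrist's pose just before it.
- bot.close_job(): hands the job in; it is judged then, once.
The state is a dict: "time_s": time; "joint_positions": joint angles; "joint_vel": joint speeds; "tau": joint torques, N m; "tool_pos": TCP position; "tcp_rot": TCP orientation; "ft_force": force on the tool from outside, world axes, zero at the start; "moment": the same for the moment, N m; "gripper_width": finger opening in m; "grip_force": force on a finger pad.
Only numpy, scipy, OpenCV 4.12 (cv2) and the standard library are available. Lean on these libraries where they do the work, as an engineer would, in place of code of your own. Each camera call takes 0.05 s, during which the arm holds its last target. There are 200 camera calls.

TASK

Push the carved panel with the two rounded corners along the table, without gripping or lifting it, until its long straight edge lies flush along the metal fence and its short end is up against the centre stop on the side where it already lies, square and ready to be photographed. Leave the other carved panel, the steel weight, the jar and the cork block where they are, and finish with the hand clear.

Things in the scene. Friction and masses are not known exactly. Their poses are not given: they have to be found in the camera images.
- fence: Fixed T-shaped aluminium fence, 30 mm high. Bar 500 mm long (its y), 30 mm deep; a centre stop 40 mm wide, 90 mm long stands out from the middle of the bar's near face towards the robot. Origin on the table at the middle of that face; x points away from the robot, z up: bar x 0 to 30, stop x -90 to 0, y -20 to 20 mm. Place varies, yaw within 0.15 rad.
- arch_panel: Panel to push: loose dark wood, about 0.3 kg, 100 (x) x 150 (y) x 22 mm, 4 mm carving on top; sliding friction 2-4 N. Edge at +x (to the fence) straight; the two -x corners (to the robot) have 35 mm radius. Origin: centre of underside, z up. Starts left or right of the stop, 30-70 mm short of the bar and 35-65 mm of the stop, yaw within 0.3 rad of the fence. Home: fence x -50, y +95 or -95 mm.
- straight_edge (a point): Middle of the arch panel's long straight edge (its +x side), at half thickness, 11 mm above the underside: panel x +50 mm, y 0.
- square_panel: The other carved panel, not to be moved: the same wood, size (100 x 150 x 22 mm) and carving but with four square corners. Loose, on the other side of the centre stop. Origin at the centre of its underside, x and y as for the arch panel.
- weight: Small turned steel paperweight with a knob, base 44 mm across, 50 mm high, loose, standing on the robot's side of the centre stop, 80 mm or more from its end. Origin at the centre of its underside.
- jar: Amber glass jar with black lid, 48 mm across, 60 mm high, loose, standing beyond the bar. Origin at the centre of its underside.
- block: Cork sanding block 40 x 70 x 35 mm, loose, beyond the bar. Origin at the centre of its underside.
Mind the look-alikes: they are no part of the job. What is shaped like the arch_panel but turquoise or yellow is not meant.

How it is judged:
By the outcome, as a careful person would: the job done as asked, in the order asked, and still so for the second after the job is handed in, with the robot touching nothing.
It also fails if it takes over 51 s, if anything falls off the work surface, if the arm or the gripper's body presses on something with over 40 N, if the wrist force passes 120 N, or if a joint passes its speed limit or range.

## Working session

There is one attempt and no reset: what is moved stays moved. The work goes in short steps, Python scripts to look and compute and a tool call to move; the robot and the scene stay as the last step left them, time stands still between calls to the robot, and variables do not carry over. Pictures are saved under pics/ and viewed, at most 10 in all, crops included, and the job is handed in when it is done.

Besides the shell and the picture viewer there is one more tool, called after "Request:" as name(argument=value, ...), one argument or row to a line, values as JSON. drive_tool: Moves the arm, as the interface text tells. Shifts and turns lie within -1 to 1; 1 stands for 80 mm of shift or pi/2 rad of turn. Its arguments: {"type":"object","properties":{"commands":{"type":"array"},"jaw":{"type":"number"},"force":{"type":"number"}},"required":["commands"]}

```bash
mkdir -p pics; ls; python3 - <<'E'
from workcell import bot
import cv2,numpy as np
s=bot.get_state();print(s)
for n in ("top","scene"):
    f=bot.grab_frame(n);np.savez(f"pics/{n}0.npz",**f)
    cv2.imwrite(f"pics/{n}0.png",f["color"][...,::-1]);print(n,f["camera_matrix"],f["k1"],f["R"],f["t"])
E
```

```text
pics
{'time_s': 0.0, 'joint_positions': array([ 1.24798289e+00,  4.23850219e-01,  1.63068678e+00, -1.33955746e-05,
        1.08860809e+00, -1.89716108e-02]), 'joint_vel': array([-0.00039778, -0.00148398, -0.00059528,  0.0004979 , -0.00042848,
        0.00035838]), 'tau': array([-1.80122373e-03, -5.44649506e+01, -2.73658633e+01,  6.43093348e-02,
        2.30150786e-02, -1.29449654e-04]), 'tool_pos': array([0.18677667, 0.59585102, 0.22189711]), 'tcp_rot': array([-1.26159511e-04,  1.51334079e-01,  9.88482369e-01, -7.65918001e-04]), 'ft_force': array([-0.04125124,  1.06355661,  0.58840865]), 'moment': array([ 0.00070151,  0.00645037, -0.00809143]), 'grip_force': 0.0, 'gripper_width': 0.08747436547104247}
top [[380.92072225   0.         252.17641606]
 [  0.         380.92072225 184.97130447]
 [  0.           0.           1.        ]] -0.12044801887021761 [[-0.01489594 -0.99988587  0.00251996]
 [-0.99681501  0.01465262 -0.07839097]
 [ 0.0783451  -0.00367964 -0.99691951]] [0.04483047 0.58644232 0.90409996]
scene [[397.91678507   0.         256.89083362]
 [  0.         397.91678507 186.7592447 ]
 [  0.           0.           1.        ]] 0.048824395151157926 [[ 0.82865074  0.5594039  -0.02013054]
 [ 0.31203065 -0.49147328 -0.81307496]
 [-0.46473093  0.66747382 -0.58181085]] [-0.51524582 -0.1377944   1.16570432]
```

View pics/top0.png

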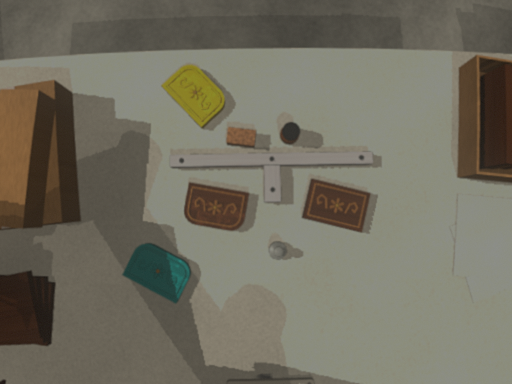

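View pics/scene0.png

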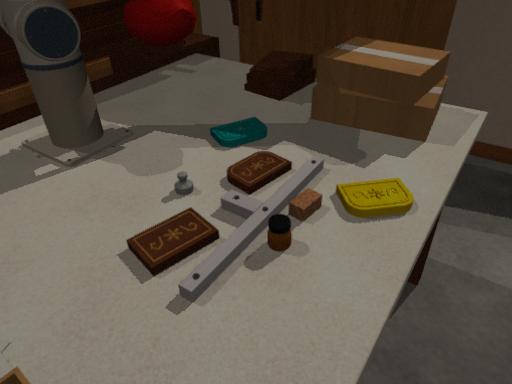

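The top view shows the dark panels at (216,206) on the left, which looks rounded, and (336,204) on the right, which looks square. The turquoise (157,271) and yellow (195,95) pieces are look-alikes. The fence bar is at row ~158 and the stop at (272,182). I'll confirm in a crop and measure.

```bash
cat > h.py <<'E'
import cv2,numpy as np
from workcell import bot
def world(f,uv,z):
    K=f["camera_matrix"];uv=np.atleast_2d(np.float64(uv))
    n=cv2.undistortPoints(uv[:,None],K,np.array([float(f["k1"]),0,0,0]))[:,0]
    R,t=f["R"],f["t"];d=np.c_[n,np.ones(len(n))]@R;c=-R.T@t
    return c+d*((z-c[2])/d[:,2])[:,None]
def cloud(f):
    v,u=np.mgrid[:384,:512];K=f["camera_matrix"]
    n=cv2.undistortPoints(np.c_[u.ravel(),v.ravel()].astype(float)[:,None],K,np.array([float(f["k1"]),0,0,0]))[:,0]
    Z=f["range_z"].reshape(-1,1);P=(np.c_[n,np.ones(len(n))]*Z-f["t"])@f["R"]
    P[Z[:,0]==0]=np.nan
    return P.reshape(384,512,3)
E
python3 - <<'E'
from h import *
f=dict(np.load("pics/top0.npz"));P=cloud(f)
c=f["color"][130:280,150:390,::-1];cv2.imwrite("pics/crop0.png",cv2.resize(c,None,fx=3.3,fy=3.3,interpolation=cv2.INTER_CUBIC))
for u,v in [(216,206),(336,204),(272,159),(200,159),(350,159),(272,190),(278,248),(290,130),(240,135),(300,260)]:print((u,v),P[v,u].round(4))
g=f["color"].astype(int);hsv=cv2.cvtColor(f["color"],cv2.COLOR_RGB2HSV)
for name,(a,b,c,d) in dict(L=(170,175,255,240),R=(295,170,380,240)).items():
    m=np.zeros((384,512),bool);m[b:d,a:c]=(P[b:d,a:c,2]>0.012)&(g[b:d,a:c].max(2)<260)&(hsv[b:d,a:c,1]>70)
    pts=P[m];r=cv2.minAreaRect(pts[:,:2].astype(np.float32)*1000);print(name,m.sum(),np.median(pts[:,2]),r,cv2.boxPoints(r).round(1).tolist())
m=np.zeros((384,512),bool);m[145:205,165:380]=True
m&=(abs(P[...,2]-.03)<.006)&(hsv[...,1]<70)
pts=P[m][:,:2];r=cv2.minAreaRect(pts.astype(np.float32)*1000);print(r,cv2.boxPoints(r).tolist())
E
```

```text
(216, 206) [0.5371 0.1243 0.0267]
(336, 204) [ 0.5374 -0.167   0.026 ]
(272, 159) [ 0.6487 -0.0128  0.0325]
(200, 159) [0.6516 0.162  0.0314]
(350, 159) [ 0.6467 -0.2043  0.031 ]
(272, 190) [ 0.5734 -0.0113  0.0331]
(278, 248) [ 0.4357 -0.0222  0.0469]
(290, 130) [ 0.7132 -0.0552  0.0618]
(240, 135) [0.7085 0.064  0.0346]
(300, 260) [ 0.4009 -0.0796 -0.0012]
L 2330 0.02230464625981901 ((534.945556640625, 127.38522338867188), (148.70919799804688, 97.42965698242188), 79.23416900634766) [[473.20001220703125, 63.400001525878906], [568.9000244140625, 45.20000076293945], [596.7000122070312, 191.3000030517578], [501.0, 209.5]]
R 2403 0.022189596274643123 ((535.403076171875, -169.33242797851562), (148.5428466796875, 97.49383544921875), 74.96623992919922) [[469.1000061035156, -228.39999389648438], [563.2000122070312, -253.6999969482422], [601.7000122070312, -110.19999694824219], [507.6000061035156, -85.0]]
((613.5245361328125, -9.711639404296875), (497.2688903808594, 133.9724578857422), 86.32135772705078) [[530.723876953125, -253.53594970703125], [664.4202880859375, -262.13165283203125], [696.3251953125, 234.1126708984375], [562.6287841796875, 242.7083740234375]]
```

View pics/crop0.png

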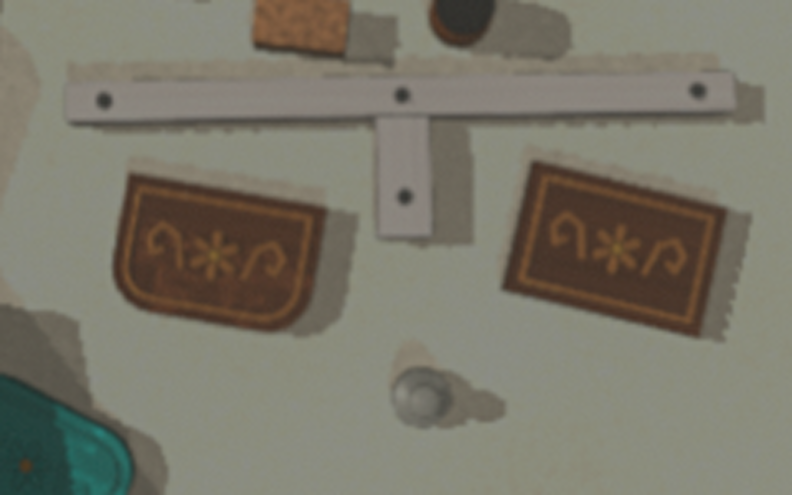

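The left panel is the arch panel: its straight edge is at the top of the crop, from (128,175) to (326,207), with rounded corners below. The right one has four square corners. Next I'll fit the fence and panel poses.

```bash
cat >> h.py <<'E'
from scipy.optimize import least_squares
FENCE=np.array([[0,-.25],[.03,-.25],[.03,.25],[0,.25],[0,.02],[-.09,.02],[-.09,-.02],[0,-.02]])
a=np.linspace(0,np.pi/2,12)[:,None]
ARCH=np.r_[[[.05,-.075],[.05,.075]],[-.015,.04]+.035*np.c_[-np.sin(a),np.cos(a)],[-.015,-.04]+.035*np.c_[-np.cos(a),-np.sin(a)]]
def fit(f,mask,z,poly,x0):
    m=max(cv2.findContours(mask.astype(np.uint8),cv2.RETR_EXTERNAL,cv2.CHAIN_APPROX_NONE)[0],key=cv2.contourArea)
    p=world(f,m[:,0],z)[:,:2];c=(poly*1000).astype(np.float32)
    def res(q):
        s,k=np.sin(q[2]),np.cos(q[2]);l=(p-q[:2])@np.array([[k,-s],[s,k]])*1000
        return np.array([cv2.pointPolygonTest(c,(float(a),float(b)),True) for a,b in l])-q[3]*1000
    r=least_squares(res,[*x0,.001],diff_step=1e-3,x_scale=[.01,.01,.05,.001],loss="soft_l1")
    return r.x,np.sqrt(np.mean(r.fun**2)),p
def masks(f):
    P=cloud(f);h=cv2.cvtColor(f["color"],cv2.COLOR_RGB2HSV);X,Y,Z=P[...,0],P[...,1],P[...,2]
    panel=(X>.44)&(X<.66)&(Y>-.02)&(Y<.28)&(h[...,1]>75)&(Z>.008)
    fence=(X>.5)&(X<.72)&(abs(Y+.01)<.3)&(Z>.018)&(Z<.045)&(h[...,1]<65)
    o=lambda m:cv2.morphologyEx(m.astype(np.uint8),cv2.MORPH_OPEN,np.ones((3,3)))
    return o(panel),o(fence)
def rel(p,F):
    s,k=np.sin(F[2]),np.cos(F[2]);d=p-F[:2];return np.array([k*d[0]+s*d[1],-s*d[0]+k*d[1]])
E
python3 - <<'E'
from h import *
f=dict(np.load("pics/top0.npz"));p,q=masks(f)
F,e,_=fit(f,q,.03,FENCE,[.635,-.01,-.02]);print("fence",F.round(4),e)
A,e,_=fit(f,p,.022,ARCH,[.535,.127,-.19]);print("arch",A.round(4),e,"in fence",rel(A[:2],F).round(4),A[2]-F[2])
s=bot.get_state();w,x,y,z=s["tcp_rot"];yaw=np.arctan2(2*x*y,1-2*(x*x+z*z))-np.pi/2
print("tool y yaw",yaw)
v=f["color"][...,::-1].copy();v[cv2.Canny(p*255,1,2)>0]=(0,255,0);v[cv2.Canny(q*255,1,2)>0]=(0,0,255)
cv2.imwrite("pics/m0.png",cv2.resize(v[120:270,150:390],None,fx=3,fy=3))
E
```

```text
fence [ 0.6341 -0.0123  0.0026  0.0011] 1.524197136899573
arch [ 0.5348  0.1269 -0.1839  0.0028] 0.9192788903873308 in fence [-0.0989  0.1394] -0.18647589291224592
tool y yaw -1.2669963726870808
```

View pics/m0.png

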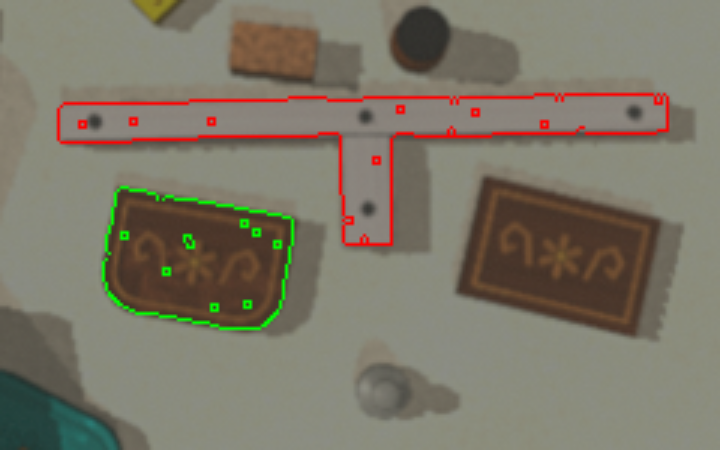

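Request:
drive_tool(
  commands=[
    [-1, -1, 0, -0.195],
    [-1, -1, 0, -0.195],
    [-1, -1, 0, -0.195],
    [-1, -1, 0, -0.195],
  ],
  jaw=50,
)

```text
time_s: 0.43
tool_pos: [0.2405, 0.4913, 0.2219]
tcp_rot: [-0.0, -0.002, 1.0, -0.002]
ft_force: [-0.2, -0.6, 0.0]
gripper_width: 0.0646
grip_force: 0.0
```

Request:
drive_tool(
  commands=[
    [-0.5, -1, 0, 0],
    [-0.5, -1, 0, 0],
    [-0.5, -1, 0, 0],
  ],
)

```text
time_s: 0.68
tool_pos: [0.2803, 0.412, 0.2221]
tcp_rot: [-0.0, -0.0, 1.0, -0.002]
ft_force: [0.0, -0.4, -0.2]
gripper_width: 0.0505
grip_force: 0.0
```

Request:
drive_tool(
  commands=[
    [-0.5, -1, 0, 0],
    [-0.5, -1, 0, 0],
    [-0.5, -1, 0, 0],
  ],
)

```text
time_s: 0.93
tool_pos: [0.3207, 0.3326, 0.2224]
tcp_rot: [-0.0, 0.0, 1.0, -0.001]
ft_force: [0.2, 1.2, 0.6]
gripper_width: 0.0503
grip_force: 0.0
```

Request:
drive_tool(
  commands=[
    [-0.5, -1, 0, 0],
    [-0.5, -1, 0, 0],
    [-0.5, -1, 0, 0],
  ],
)

```text
time_s: 1.18
tool_pos: [0.3614, 0.2532, 0.2226]
tcp_rot: [0.0, 0.0, 1.0, -0.001]
ft_force: [-0.0, 0.3, -0.8]
gripper_width: 0.0505
grip_force: 0.0
```

Request:
drive_tool(
  commands=[
    [-0.5, -1, 0, 0],
    [-0.5, -1, 0, 0],
    [-0.5, -1, 0, 0],
    [-0.5, -1, 0, 0],
  ],
)

```text
time_s: 1.52
tool_pos: [0.4012, 0.1756, 0.2227]
tcp_rot: [0.0, 0.001, 1.0, 0.0]
ft_force: [-0.1, -0.1, -0.7]
gripper_width: 0.0501
grip_force: 0.0
```

Request:
drive_tool(
  commands=[
    [-0.61, -0.67, 0.5, 0],
    [-0.61, -0.67, 1, 0],
    [-0.61, -0.67, 1, 0],
  ],
)

```text
time_s: 1.77
tool_pos: [0.4502, 0.1238, 0.1414]
tcp_rot: [0.001, -0.001, 1.0, 0.0]
ft_force: [-1.2, 0.2, 1.0]
gripper_width: 0.0501
grip_force: 0.0
```

Request:
drive_tool(
  commands=[
    [0, 0, 0.5, 0],
    [0, 0, 1, 0],
    [0, 0, 1, 0],
    [0, 0, 1, 0],
  ],
)

```text
time_s: 2.1
tool_pos: [0.4471, 0.124, 0.061]
tcp_rot: [-0.003, -0.002, 1.0, -0.001]
ft_force: [-0.2, -0.2, 0.1]
gripper_width: 0.0498
grip_force: 0.0
```

Request:
drive_tool(
  commands=[
    [0, 0, 0.3, 0],
    [0, 0, 0.5, 0],
    [0, 0, 0.65, 0],
    [0, 0, 0.65, 0],
  ],
)

```text
time_s: 2.43
tool_pos: [0.45, 0.1243, 0.0121]
tcp_rot: [0.001, -0.002, 1.0, 0.0]
ft_force: [-0.6, -0.3, -0.2]
gripper_width: 0.0497
grip_force: 0.0
```

Request:
drive_tool(
  commands=[
    [-0.08, 0, 0.02, 0],
    [-0.16, 0, 0.03, 0],
    [-0.24, 0, 0.03, 0],
    [-0.32, 0, 0.03, 0],
    [-0.4, 0, 0.03, 0],
    [-0.46, 0, 0.03, 0],
    [-0.52, 0, 0.03, 0],
    [-0.57, 0, 0.03, 0],
    [-0.62, 0, 0.03, 0],
    [-0.62, 0, 0.03, 0],
  ],
)

```text
time_s: 3.27
tool_pos: [0.4998, 0.1232, 0.0083]
tcp_rot: [0.001, -0.001, 1.0, 0.0]
ft_force: [0.3, -0.1, -0.7]
gripper_width: 0.0498
grip_force: 0.0
```

```bash
cat > look.py <<'E'
from h import *
import sys
f=bot.grab_frame("top");p,q=masks(f);cv2.imwrite(f"pics/{sys.argv[1]}.png",cv2.resize(f["color"][120:290,150:390,::-1],None,fx=3,fy=3))
F=np.array([.6341,-.0123,.0026]);x0=[float(v) for v in sys.argv[2:5]]
A,e,_=fit(f,p,.022,ARCH,x0);print("arch in fence",rel(A[:2],F).round(4),"yaw",round(A[2]-F[2],3),"off",A[3].round(4),"rms",e.round(2))
E
python3 look.py a1 .56 .125 -.02
```

```text
arch in fence [-0.0619  0.1489] yaw -0.022 off 0.0128 rms 14.75
```

View pics/a1.png

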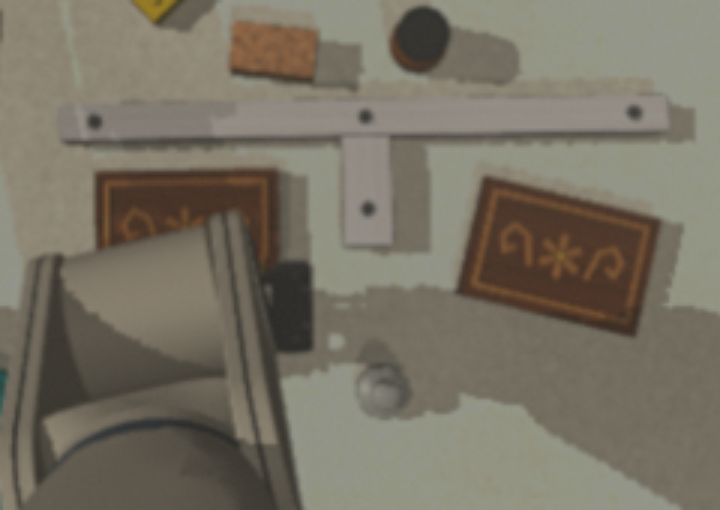

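The panel is now parallel to the bar, with its top edge running (95,172) to (277,170) and the bar's near edge at row ~138. The gap is about 24 mm.

Request:
drive_tool(
  commands=[
    [-0.06, 0, 0, 0],
    [-0.12, 0, 0, 0],
    [-0.17, 0, 0, 0],
    [-0.22, 0, 0, 0],
    [-0.25, 0, 0, 0],
    [-0.27, 0, 0, 0],
    [-0.28, 0, 0, 0],
    [-0.28, 0, 0, 0],
  ],
)

```text
time_s: 3.98
tool_pos: [0.5213, 0.1232, 0.0083]
tcp_rot: [0.0, -0.001, 1.0, 0.0]
ft_force: [-1.3, -0.4, -0.6]
gripper_width: 0.0501
grip_force: 0.3
```

Request:
drive_tool(
  commands=[
    [-0.01, 0, 0, 0],
    [-0.02, 0, 0, 0],
    [-0.02, 0, 0, 0],
  ],
)

```text
time_s: 4.23
tool_pos: [0.5228, 0.1232, 0.0083]
tcp_rot: [0.0, -0.001, 1.0, -0.0]
ft_force: [-1.5, -0.0, -0.5]
gripper_width: 0.0501
grip_force: 0.8
```

Request:
drive_tool(
  commands=[
    [-0.01, 0, 0, 0],
    [-0.02, 0, 0, 0],
    [-0.02, 0, 0, 0],
  ],
)

```text
time_s: 4.48
tool_pos: [0.5242, 0.1232, 0.0083]
tcp_rot: [-0.0, -0.001, 1.0, -0.0]
ft_force: [-3.4, -0.7, 1.2]
gripper_width: 0.0495
grip_force: 1.2
```

Request:
drive_tool(
  commands=[
    [-0.01, 0, 0, 0],
    [-0.02, 0, 0, 0],
    [-0.02, 0, 0, 0],
  ],
)

```text
time_s: 4.73
tool_pos: [0.5242, 0.1231, 0.0081]
tcp_rot: [-0.002, -0.001, 1.0, -0.0]
ft_force: [-6.8, 0.2, 5.5]
gripper_width: 0.0497
grip_force: 3.4
```

Request:
drive_tool(
  commands=[
    [-0.02, 0, 0, 0],
    [-0.03, 0, 0, 0],
    [-0.03, 0, 0, 0],
  ],
)

```text
time_s: 4.98
tool_pos: [0.5242, 0.1229, 0.0078]
tcp_rot: [-0.004, -0.001, 1.0, -0.001]
ft_force: [-12.4, 1.8, 9.0]
gripper_width: 0.0497
grip_force: 6.4
```

Request:
drive_tool(
  commands=[
    [0.1, 0, 0, 0],
    [0.4, 0, 0, 0],
    [0.5, 0, -0.4, 0],
    [0.5, 0, -0.8, 0],
    [0.5, 0, -0.8, 0],
  ],
)

```text
time_s: 5.4
tool_pos: [0.4914, 0.1239, 0.0767]
tcp_rot: [0.004, -0.001, 1.0, 0.001]
ft_force: [1.5, -0.1, -0.2]
gripper_width: 0.05
grip_force: 0.0
```

Request:
drive_tool(
  commands=[
    [0.5, 0.7, 0, 0],
    [0.7, 1, 0, 0],
    [0.7, 1, 0, 0],
  ],
  jaw=0,
)

```text
time_s: 5.65
tool_pos: [0.4307, 0.2052, 0.0724]
tcp_rot: [0.001, -0.001, 1.0, 0.001]
ft_force: [-0.1, -1.8, -0.4]
gripper_width: 0.0335
grip_force: 0.0
```

```bash
python3 look.py a2 .584 .125 0; python3 -c "
import cv2,sys"
```

```text
arch in fence [-0.0491  0.1468] yaw -0.0 off 0.0025 rms 1.12
```

View pics/a2.png

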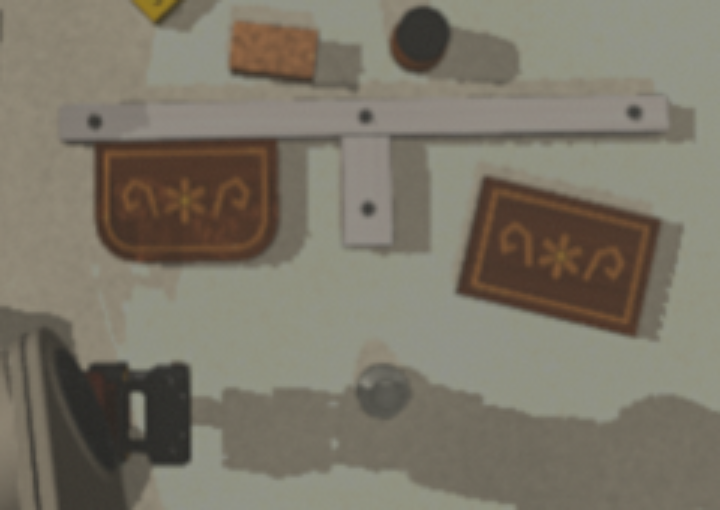

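The panel is flush with the bar: top edge on row ~141, columns 97–277. The remaining distance to the stop is ~52 mm, so next I push along −y with closed fingers from the left end.

Request:
drive_tool(
  commands=[
    [-0.3, 0.5, 0, 0],
    [-0.9, 0.55, 0, 0],
    [-0.95, 0.55, 0, 0],
    [-0.95, 0.55, 0, 0],
  ],
)

```text
time_s: 6.03
tool_pos: [0.5129, 0.2487, 0.0727]
tcp_rot: [0.003, -0.001, 1.0, 0.001]
ft_force: [0.0, 0.5, 0.4]
gripper_width: 0.0032
grip_force: 0.0
```

Request:
drive_tool(
  commands=[
    [-0.5, 0, 0, 0],
    [-0.94, 0, 0, 0],
    [-0.94, 0, 0, 0],
    [-0.94, 0, 0, 0],
  ],
)

```text
time_s: 6.37
tool_pos: [0.5841, 0.2465, 0.0718]
tcp_rot: [0.0, -0.0, 1.0, 0.0]
ft_force: [-0.2, -0.9, -0.3]
gripper_width: 0.0005
grip_force: 0.0
```

Request:
drive_tool(
  commands=[
    [0, 0, 0.4, 0],
    [0, 0, 0.7, 0],
    [0, 0, 0.79, 0],
    [0, 0, 0.79, 0],
    [0, 0, 0.79, 0],
  ],
)

```text
time_s: 6.78
tool_pos: [0.5823, 0.2472, 0.0092]
tcp_rot: [-0.001, -0.001, 1.0, -0.0]
ft_force: [0.0, -0.0, 0.4]
gripper_width: 0.0001
grip_force: 0.0
```

Request:
drive_tool(
  commands=[
    [0, -0.1, 0, 0],
    [0, -0.2, 0, 0],
    [0, -0.28, 0, 0],
    [0, -0.36, 0, 0],
    [0, -0.44, 0, 0],
    [0, -0.52, 0, 0],
    [0, -0.6, 0, 0],
    [0, -0.67, 0, 0],
    [0, -0.72, 0, 0],
    [0, -0.72, 0, 0],
  ],
)

```text
time_s: 7.62
tool_pos: [0.5831, 0.1886, 0.0089]
tcp_rot: [-0.0, -0.001, 1.0, -0.0]
ft_force: [-0.0, 0.3, -0.5]
gripper_width: 0.0002
grip_force: 0.0
```

```bash
python3 look.py a3 .584 .1 0
```

```text
arch in fence [-0.0476  0.1141] yaw -0.015 off 0.0048 rms 14.13
```

View pics/a3.png

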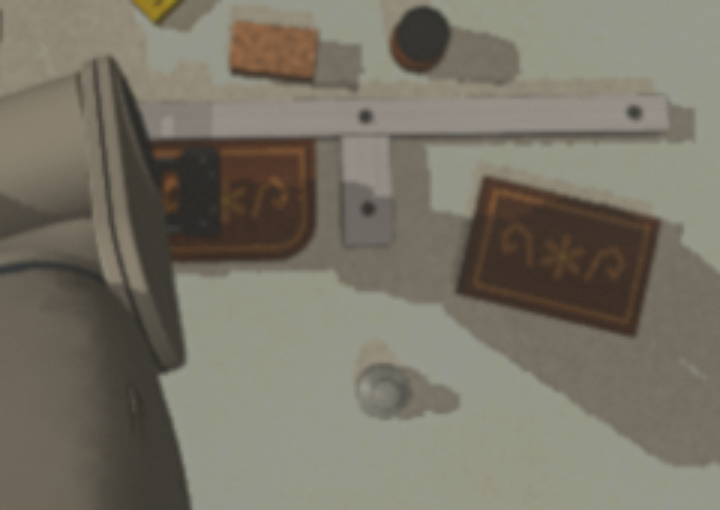

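The panel is sliding along the bar. Its right end is at col 315 and the stop face at ~341, leaving a gap of ~17 mm.

Request:
drive_tool(
  commands=[
    [0, -0.06, 0, 0],
    [0, -0.1, 0, 0],
    [0, -0.14, 0, 0],
    [0, -0.16, 0, 0],
    [0, -0.18, 0, 0],
    [0, -0.18, 0, 0],
  ],
)

```text
time_s: 8.17
tool_pos: [0.5832, 0.175, 0.009]
tcp_rot: [-0.0, -0.001, 1.0, -0.0]
ft_force: [-0.4, -0.4, 0.4]
gripper_width: 0.0009
grip_force: 0.0
```

Request:
drive_tool(
  commands=[
    [0, -0.01, 0, 0],
    [0, -0.02, 0, 0],
    [0, -0.02, 0, 0],
  ],
)

```text
time_s: 8.42
tool_pos: [0.5834, 0.1737, 0.0091]
tcp_rot: [0.0, -0.001, 1.0, -0.0]
ft_force: [-0.1, -0.7, -0.4]
gripper_width: 0.0002
grip_force: 0.1
```

Request:
drive_tool(
  commands=[
    [0, -0.01, 0, 0],
    [0, -0.02, 0, 0],
    [0, -0.02, 0, 0],
  ],
)

```text
time_s: 8.67
tool_pos: [0.5834, 0.1721, 0.0091]
tcp_rot: [0.0, -0.001, 1.0, -0.0]
ft_force: [0.0, 0.2, -1.2]
gripper_width: 0.0005
grip_force: 0.4
```

Request:
drive_tool(
  commands=[
    [0, -0.01, 0, 0],
    [0, -0.02, 0, 0],
    [0, -0.02, 0, 0],
  ],
)

```text
time_s: 8.92
tool_pos: [0.5834, 0.1704, 0.0091]
tcp_rot: [0.0, -0.001, 1.0, -0.0]
ft_force: [0.2, 0.2, -1.1]
gripper_width: 0.0003
grip_force: 0.3
```

Request:
drive_tool(
  commands=[
    [0, -0.01, 0, 0],
    [0, -0.02, 0, 0],
    [0, -0.02, 0, 0],
  ],
)

```text
time_s: 9.17
tool_pos: [0.5834, 0.1688, 0.0091]
tcp_rot: [0.0, -0.001, 1.0, -0.0]
ft_force: [0.7, -0.4, -0.7]
gripper_width: 0.0001
grip_force: 0.3
```

Request:
drive_tool(
  commands=[
    [0, -0.01, 0, 0],
    [0, -0.02, 0, 0],
    [0, -0.02, 0, 0],
  ],
)

```text
time_s: 9.42
tool_pos: [0.5834, 0.1676, 0.0091]
tcp_rot: [0.0, -0.001, 1.0, 0.0]
ft_force: [-0.3, 3.6, -1.5]
gripper_width: 0.0005
grip_force: 1.7
```

Request:
drive_tool(
  commands=[
    [0, -0.01, 0, 0],
    [0, -0.02, 0, 0],
    [0, -0.02, 0, 0],
  ],
)

```text
time_s: 9.67
tool_pos: [0.5834, 0.1675, 0.0092]
tcp_rot: [0.0, -0.001, 1.0, 0.001]
ft_force: [-1.4, 11.7, -1.2]
gripper_width: 0.0003
grip_force: 5.9
```

Request:
drive_tool(
  commands=[
    [0, -0.01, 0, 0],
    [0, -0.02, 0, 0],
    [0, -0.02, 0, 0],
  ],
)

```text
time_s: 9.92
tool_pos: [0.5835, 0.1674, 0.0094]
tcp_rot: [0.001, -0.001, 1.0, 0.002]
ft_force: [-2.7, 19.6, -1.9]
gripper_width: 0.0008
grip_force: 9.9
```

Seated on the stop. Now back off, lift and look with the hand clear.

Request:
drive_tool(
  commands=[
    [0, 0.15, 0, 0],
    [0, 0.4, 0, 0],
    [0, 0.5, -0.4, 0],
    [0, 0.5, -0.9, 0],
    [0, 0.5, -0.9, 0],
  ],
)

```text
time_s: 10.33
tool_pos: [0.5872, 0.206, 0.0873]
tcp_rot: [0.004, -0.002, 1.0, 0.001]
ft_force: [1.6, 0.7, 0.8]
gripper_width: 0.0006
grip_force: 0.0
```

Request:
drive_tool(
  commands=[
    [0.5, 0.3, 0, 0],
    [1, 0.5, -0.3, 0],
    [1, 0.5, -0.3, 0],
    [1, 0.5, -0.3, 0],
  ],
)

```text
time_s: 10.67
tool_pos: [0.5016, 0.2448, 0.1064]
tcp_rot: [0.0, -0.003, 1.0, 0.0]
ft_force: [0.5, -0.0, -0.2]
gripper_width: 0.0005
grip_force: 0.0
```

Request:
drive_tool(
  commands=[
    [0.5, 0, 0, 0],
    [1, 0, 0, 0],
    [1, 0, 0, 0],
    [1, 0, 0, 0],
  ],
)

```text
time_s: 11.0
tool_pos: [0.4226, 0.2432, 0.1049]
tcp_rot: [-0.0, -0.002, 1.0, -0.0]
ft_force: [0.1, 0.8, 0.3]
gripper_width: 0.0006
grip_force: 0.0
```

```bash
python3 look.py a4 .584 .084 0
```

```text
arch in fence [-0.0493  0.0958] yaw -0.011 off 0.0027 rms 1.15
```

View pics/a4.png

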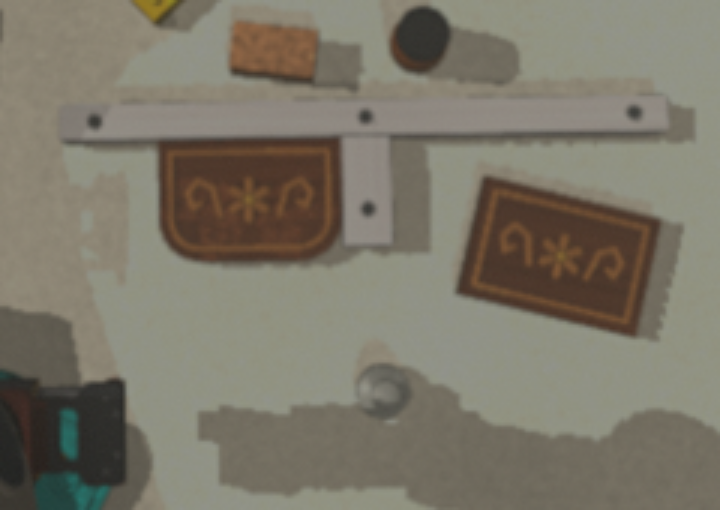

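The panel sits in the corner: top edge on row ~141, right end at col ~340 against the stop. The fitted yaw is −0.011, so I'll press it square against the bar once more with two fingers.

Request:
drive_tool(
  commands=[
    [-0.2, -0.5, 0, 0],
    [-0.4, -1, 0, 0],
    [-0.4, -1, 0, 0],
    [-0.4, -1, 0, 0],
  ],
  jaw=50,
)

```text
time_s: 11.38
tool_pos: [0.4584, 0.162, 0.1052]
tcp_rot: [0.001, 0.001, 1.0, 0.0]
ft_force: [0.2, 0.2, -0.0]
gripper_width: 0.0237
grip_force: 0.0
```

Request:
drive_tool(
  commands=[
    [-0.2, -0.5, 0, 0],
    [-0.4, -1, 0, 0],
    [-0.4, -1, 0.3, 0],
    [-0.4, -1, 0.4, 0],
    [-0.4, -1, 0.4, 0],
  ],
)

```text
time_s: 11.8
tool_pos: [0.4866, 0.084, 0.0713]
tcp_rot: [-0.002, -0.001, 1.0, -0.0]
ft_force: [-0.3, 0.2, 0.8]
gripper_width: 0.0497
grip_force: 0.0
```

Request:
drive_tool(
  commands=[
    [0, 0, 0.3, 0],
    [0, 0, 0.6, 0],
    [0, 0, 0.8, 0],
    [0, 0, 0.8, 0],
    [0, 0, 0.8, 0],
  ],
)

```text
time_s: 12.22
tool_pos: [0.487, 0.0851, 0.0089]
tcp_rot: [-0.001, -0.002, 1.0, -0.0]
ft_force: [-0.3, 0.5, 0.3]
gripper_width: 0.0502
grip_force: 0.0
```

Request:
drive_tool(
  commands=[
    [-0.1, 0, 0, 0],
    [-0.2, 0, 0, 0],
    [-0.3, 0, 0, 0],
    [-0.38, 0, 0, 0],
    [-0.42, 0, 0, 0],
    [-0.44, 0, 0, 0],
    [-0.45, 0, 0, 0],
    [-0.46, 0, 0, 0],
    [-0.46, 0, 0, 0],
  ],
)

```text
time_s: 12.97
tool_pos: [0.5239, 0.0839, 0.009]
tcp_rot: [-0.0, -0.001, 1.0, -0.0]
ft_force: [-0.7, -0.5, -0.4]
gripper_width: 0.05
grip_force: 0.2
```

Request:
drive_tool(
  commands=[
    [-0.01, 0, 0, 0],
    [-0.02, 0, 0, 0],
    [-0.02, 0, 0, 0],
  ],
)

```text
time_s: 13.22
tool_pos: [0.5242, 0.0839, 0.0088]
tcp_rot: [-0.002, -0.001, 1.0, -0.0]
ft_force: [-5.5, 0.3, 3.1]
gripper_width: 0.0501
grip_force: 2.4
```

Request:
drive_tool(
  commands=[
    [-0.01, 0, 0, 0],
    [-0.02, 0, 0, 0],
    [-0.02, 0, 0, 0],
  ],
)

```text
time_s: 13.47
tool_pos: [0.5243, 0.0838, 0.0086]
tcp_rot: [-0.003, -0.001, 1.0, -0.0]
ft_force: [-9.4, 0.0, 6.9]
gripper_width: 0.0502
grip_force: 4.4
```

Request:
drive_tool(
  commands=[
    [0.1, 0, 0, 0],
    [0.4, 0, 0, 0],
    [0.5, 0, -0.4, 0],
    [0.5, 0, -1, 0],
    [0.5, 0, -1, 0],
  ],
)

```text
time_s: 13.88
tool_pos: [0.4899, 0.0844, 0.0935]
tcp_rot: [0.003, -0.001, 1.0, 0.0]
ft_force: [0.3, 0.0, 0.1]
gripper_width: 0.0499
grip_force: 0.0
```

Request:
drive_tool(
  commands=[
    [0.3, 0.5, -0.3, 0],
    [0.6, 1, -0.5, 0],
    [0.6, 1, -0.5, 0],
    [0.6, 1, -0.5, 0],
  ],
)

```text
time_s: 14.22
tool_pos: [0.4389, 0.1662, 0.1305]
tcp_rot: [0.002, -0.003, 1.0, 0.001]
ft_force: [0.5, -0.3, -0.0]
gripper_width: 0.0499
grip_force: 0.0
```

Request:
drive_tool(
  commands=[
    [0, 0.5, 0, 0],
    [0.2, 1, 0, 0],
    [0.2, 1, 0, 0],
    [0.2, 1, 0, 0],
  ],
)

```text
time_s: 14.55
tool_pos: [0.4231, 0.2449, 0.1285]
tcp_rot: [0.0, -0.003, 1.0, -0.0]
ft_force: [0.3, 0.2, -0.3]
gripper_width: 0.05
grip_force: 0.0
```

```bash
python3 look.py a5 .584 .084 0; python3 - <<'E'
from h import *
f=bot.grab_frame("top");g=dict(np.load("pics/top0.npz"))
d=cv2.absdiff(f["color"],g["color"]).max(2)
P,Q=cloud(f),cloud(g);print("height change elsewhere (px):",(abs(P[...,2]-Q[...,2])[90:290,300:380]>.008).sum(),[(np.nanmean(P[v-8:v+8,u-8:u+8,2])-np.nanmean(Q[v-8:v+8,u-8:u+8,2])).round(4) for u,v in [(278,248),(290,132),(241,136),(336,204)]])
E
```

```text
arch in fence [-0.049   0.0954] yaw -0.005 off 0.0029 rms 1.23
height change elsewhere (px): 9 [np.float64(0.0001), np.float64(-0.0003), np.float64(-0.0002), np.float64(0.0)]
```

View pics/a5.png

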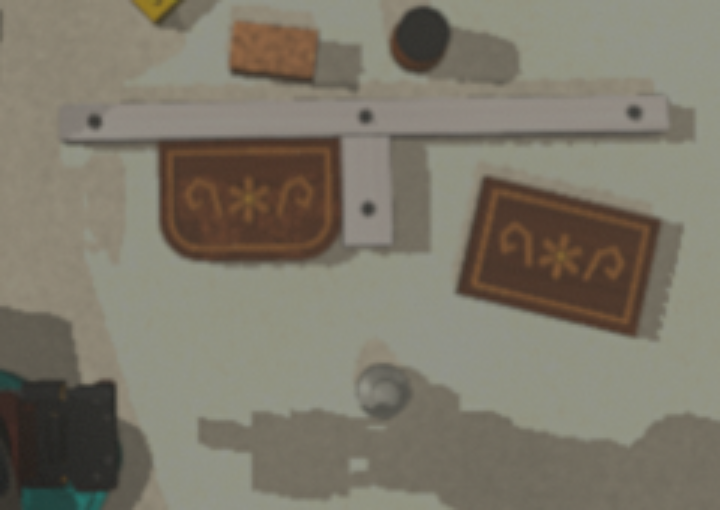

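The final view shows the panel home in the corner of the bar (row ~141) and the stop (col ~341). Everything else is unmoved and the hand is clear.

```bash
python3 -c "
from workcell import bot
print(bot.close_job())"
```

```text
the job is handed in; nothing more can be done
None
```

I pushed the arch panel flush along the bar and up against the centre stop. The last image measured it within about 1 mm and 0.005 rad of home. The other objects were unmoved and the hand was clear, and I handed the job in at about 15 s; no verdict was returned.

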